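# Unlatch the pan tote's gate and hold it wide open

## Robot

A 6-joint arm with a two-finger parallel gripper is mounted at the origin on the work surface. World frame = base frame: x ahead of the robot, y to its left, z up, the work surface at z = 0. Lengths are in m, angles in rad, forces in N, time in s.
With the tool pointing down it reaches from about 0.35 to 0.85 m from the base axis. Payload 8.1 kg.
Tool frame: the origin (TCP) lies midway between the tips of the shut fingers; the grasp point (between the pads) lies 19 mm behind it; z points along the fingers, y is the direction in which the jaws open and shut (so a half turn about z gives the same grasp; the last joint's range is limited). The gripper opens to 93 mm and grips with 3 to 60 N. Pads are 15 mm wide; open, the fingers measure 128 mm over their backs; the gripper's body (75 mm by 188 mm) begins 65 mm behind the grasp point.
Start: joints at [1.089, 0.13, 1.488, -0, 1.523, -0.085], TCP at [0.232, 0.553, 0.219] pointing down, gripper open.
Joint ranges: [-2.96, 2.96], [-0.89, 2.26], [0.02, 2.5], [-1.34, 4.48], [0, 2.73], [-2.66, 2.66]. Speed limits (rad/s): [2.39, 2.39, 2.79, 3.14, 3.14, 3.14].

## Interface

Orientations are given as a rotation vector (axis times angle).
In Python, from plant import robot, optics, ticket gives the robot as it stands.
- The arm moves only by the tool send_rows, never from a script. Its argument "targets" is a list of rows, each a list of 3 entries, a list of its own where there are three numbers: the opening, from -1 (shut) to 1 (fully open), then the shift along the tool's x, y, z in mm, then the turn about the tool's z in rad. A call has 1 to 12 rows; each row shifts and turns the commanded pose from where the row before left it, along the tool's axes as they then stand; what a row does not reach is not made up. A row lasts 1/10 s, in which the tool goes at most 50 mm and 8.59 degrees, less where a joint would pass 70% of its speed; a pose out of reach is approached as far as the arm can. A call with a gripper value outside its range is refused whole. The fingers move at their own pace and stop on an object; "newtons" is the grip in N (left out, the last holds). Time passes only in rows, so rows that do not move let the fingers close. It gives the time, the measured TCP pose, the force and the opening at its end, in the units of the state.
- robot.read_state(): the state, without advancing time (a new reading comes with each control period).
- optics.read_camera(name): name is "scene" or "top"; returns a dict with "color" (400x640x3 uint8, red, green, blue), "K" (3x3 intrinsics, pixels), "position" and "orientation" of the camera in the world. Camera axes: x right, y up, looking along -z (the intrinsics and any distortion apply to the point x, -y, -z); pixel columns grow to the right and rows downward; lengths in m; the calibration is good to about 2 mm. A picture is of the moment at which its call begins. There is no depth.
- ticket.close_job(): hands the job in, once; it reports no verdict.
Trained networks look in the newest picture that a camera, given by its name, has taken for a name from the list of things; names that differ only in an ending like _2 or _b are one class to them, and where a whole thing is asked for, a point or a joint stands for the part that bears it (a point fixed in the world has none). Each returns a list of dicts, best first, with "confidence" (0 to 1); they miss things now and then, are a little off and sometimes report something else, mostly with a low value. They report only what shows in the picture. A call takes as long as a camera call.
- optics.cut_out(camera, name): "region" (400x640 bool, what is visible of it) and "point" ([column, row] in pixels, amid what is visible of it).
The state is a dict: "t": time; "q": joint angles; "dq": joint speeds; "joint_torque": joint torques, N m; "tool_pos": TCP position; "orientation": TCP orientation; "force": force on the tool from outside, world axes, zero at the start; "wrist_torque": the same for the moment, N m; "opening": finger opening in m.
Only numpy, scipy, OpenCV 4.12 (cv2) and the standard library are available. Lean on these libraries where they do the work, as an engineer would, in place of code of your own. Each camera call takes 0.05 s, during which the arm holds its last target.

## Task

The barred gate of the metal pan tote is held shut by two squeeze catches on the bar above it: squeeze the yellow catch together until it has let go, and only then squeeze the blue one. Then take the gate by its upright black handle, swing it out past its half-open check notch until it stands about square to the tote's front, and keep holding it there by the handle so that a workmate can draw out the pan: finish while still holding it, for it springs back if let go. Leave the jar, the bowl and the turner where they are.

Things in the scene. Friction and masses are not known exactly. Their poses are not given: they have to be found in the camera images.
- yellow_squeeze (a point): Squeeze point of the yellow catch, 168 mm above the table; axes as tote_hinge. Two upright yellow tabs, 24 mm along x, 8 thick, tops 14 mm above this point. The -y tab is fixed, outer face 20 mm away; the +y tab slides along y, outer face 34 mm away at first, 20 when squeezed in: pinch along y, 54 mm wide, then 40. Fingertips at most 22 mm below this point (hook and foot).
- blue_squeeze (a point): The same point of the blue catch, which is built alike. The two catches sit 100 mm apart along the bar; which one is nearer the hinge changes.
- yellow_catch (a joint): Travel of the yellow catch's sliding tab, m: 0 to 0.002 at the start (hooked), 0.014 squeezed right in; above 0.009 its hook is clear of the gate. It takes about 5 N and stays where it is left.
- blue_catch (a joint): Travel of the blue catch's sliding tab, likewise.
- handle_grip (a point): Grip point on the gate's handle, an upright round black post, 22 mm diameter, in front of the gate near its free end; 172 mm above the table, post top 23 mm higher, bracket 60 mm lower. Turns with the gate; axes as the tote's when shut. Shut, it lies 39 mm along -x and 190 mm along -y from the hinge. Close fingers along y, tips at most 22 mm below this point (hooks behind it).
- handle: The handle's black sleeve, which can spin about its upright axis on the gate; origin at handle_grip.
- tote_hinge (a point): On the gate's upright hinge axis, front corner of the tote at the robot's left, 128 mm above the table (level with the bar's top). Tote axes: x from its front into its depth (away from the robot), y along the bar above the gate to the hinge end, z up. The tote is a fixed metal box, 270 mm along y, 280 along x, 128 high, 25 mm from hinge to its side.
- gate (a joint): Gate angle, rad: 0 shut; grows as the free end swings out to the front (clockwise seen from above); stop at 1.65. Unlatched, a light spring pulls it shut (2 to 3 N at the handle); at 0.5 to 0.8 a check roller adds up to 6 N, behind which it rests, half open, at about 1.05 if let go. Wider, the spring pulls it back to there.
- jar: Bystander: amber jar with white lid, 64 mm diameter, 110 mm tall, upright at the robot's right; origin under its middle.
- bowl: Bystander: steel bowl, 120 mm across, 55 mm tall, at the robot's right; origin under its middle.
- turner: Bystander: kitchen turner with black handle, 280 mm long along its x, 20 mm high, lying flat at the robot's left; origin under its middle.

How it is judged:
On the way, in this order (a step that is already met when the one before it is completed fails the run):
1. the yellow catch is squeezed until released, the blue one still hooked (value of joint yellow_catch above 0.009 m and value of joint blue_catch below 0.005 m), for 0.2 s.
2. then the blue catch is squeezed until released (value of joint blue_catch above 0.009 m), for 0.2 s.
3. the gate is swung past its half-open check notch (value of joint gate above 1.15 rad), for 0.1 s.
At the end, for the whole second after the job is handed in: Both catches are released (9 mm or more of their 14 mm travel), and the gate is held still at more than 1.3 rad (75 degrees) from shut by the fingers touching its handle with more than 1 N (value of joint gate above 1.3 rad and velocity of joint gate between -0.1 and 0.1 rad/s and contact force between the fingers and handle above 1 N and value of joint each of yellow_catch, blue_catch above 0.009 m); the arm keeps its last pose, push and grip.
It fails at once if a bystander is moved by more than 30 mm (distance of any of jar, bowl, turner from where it was at the start of the episode above 0.03 m).
It fails at once if the blue catch is squeezed before the yellow one (value of joint blue_catch above 0.006 m and value of joint yellow_catch below 0.008 m).
It also fails if it takes over 61 s, if anything falls off the work surface, if the arm or the gripper's body presses on something with over 40 N, if the wrist force passes 120 N, or if a joint passes its speed limit or range.

## Working session

There is one attempt and no reset: what is moved stays moved. The work goes in short steps, Python scripts to look and compute and a tool call to move; the robot and the scene stay as the last step left them, time stands still between calls to the robot, and variables do not carry over. Pictures are saved under pics/ and viewed, and the job is handed in when it is done.

Besides the shell and the picture viewer there is one more tool, called as a command line: name --argument value ..., lists and objects as JSON in quotes. send_rows: Moves the arm, as the interface text tells. Its arguments: {"type":"object","properties":{"targets":{"type":"array","items":{"type":"array"}},"newtons":{"type":"number"}},"required":["targets"]}

```bash
ls; mkdir -p pics
python3 - <<'E'
from plant import robot, optics, ticket
import cv2
s=robot.read_state(); print({k:s[k] for k in ('t','tool_pos','orientation','opening','force')})
for c in ('scene','top'):
    r=optics.read_camera(c); cv2.imwrite(f'pics/{c}0.png',r['color'][:,:,::-1])
    print(c,r['K'],r['position'],r['orientation'],r.keys())
    for n in ('yellow_squeeze','blue_squeeze','yellow_catch','blue_catch','handle','handle_grip','jar','bowl','turner','gate'):
        for d in optics.cut_out(c,n)[:2]: print(n,round(d['confidence'],2),d['point'],d['region'].sum())
print(robot.read_state()['t'])
E
```

```text
pics
{'t': 0.0, 'tool_pos': array([0.23161307, 0.55286961, 0.21760881]), 'orientation': array([-6.19108582e-01, -3.07947712e+00,  2.74204080e-03]), 'opening': 0.09301749517071065, 'force': array([-0.03104988,  0.28805101,  0.6978399 ])}
scene [[444.53657045   0.         323.46606327]
 [  0.         444.53657045 198.06567834]
 [  0.           0.           1.        ]] [ 1.19598192 -0.52276747  1.27990249] [0.58491762 0.27239303 0.84446062] dict_keys(['color', 'K', 'position', 'orientation'])
yellow_squeeze 0.81 [326.9, 232.7] 285
blue_squeeze 0.75 [305.7, 253.2] 276
yellow_catch 0.36 [415.3, 163.6] 513
blue_catch 0.66 [310.2, 246.5] 99
handle 0.43 [291.7, 242.8] 155
handle 0.17 [328.9, 223.5] 124
handle_grip 0.72 [295.2, 238.9] 357
jar 0.97 [220.1, 295.5] 599
bowl 0.7 [196.6, 243.8] 1041
turner 0.94 [415.7, 162.8] 456
gate 0.6 [290.7, 238.3] 313
top [[432.37663603   0.         323.19664502]
 [  0.         432.37663603 194.94624839]
 [  0.           0.           1.        ]] [ 0.41440171 -0.00557811  1.42802321] [ 0.06687815 -0.08385068 -1.5833541 ] dict_keys(['color', 'K', 'position', 'orientation'])
yellow_squeeze 0.65 [181.4, 184.1] 690
yellow_squeeze 0.54 [337.0, 157.1] 247
blue_squeeze 0.58 [369.3, 146.4] 227
blue_squeeze 0.52 [444.6, 180.1] 436
yellow_catch 0.57 [332.5, 158.8] 54
blue_catch 0.27 [376.1, 165.5] 99
handle_grip 0.62 [341.7, 159.5] 570
jar 0.78 [446.7, 182.0] 467
jar 0.66 [436.1, 244.8] 1033
bowl 0.93 [436.8, 245.0] 1085
bowl 0.64 [369.6, 144.8] 242
turner 0.63 [180.4, 186.0] 838
gate 0.8 [343.9, 160.3] 704
1.1
```

Run:
```python
import cv2
a=cv2.imread('pics/scene0.png')[130:330,180:460]; cv2.imwrite('pics/s1.png',cv2.resize(a,None,fx=2.8,fy=2.8,interpolation=cv2.INTER_CUBIC))
a=cv2.imread('pics/top0.png')[60:260,260:480]; cv2.imwrite('pics/t1.png',cv2.resize(a,None,fx=3,fy=3,interpolation=cv2.INTER_CUBIC))
```

```text
(no output)
```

View pics/top0.png

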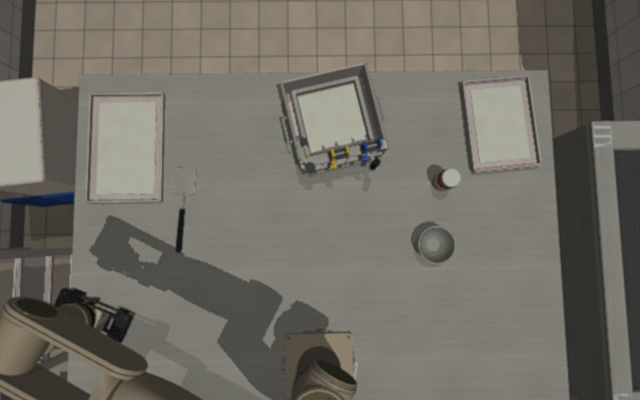

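View pics/s1.png

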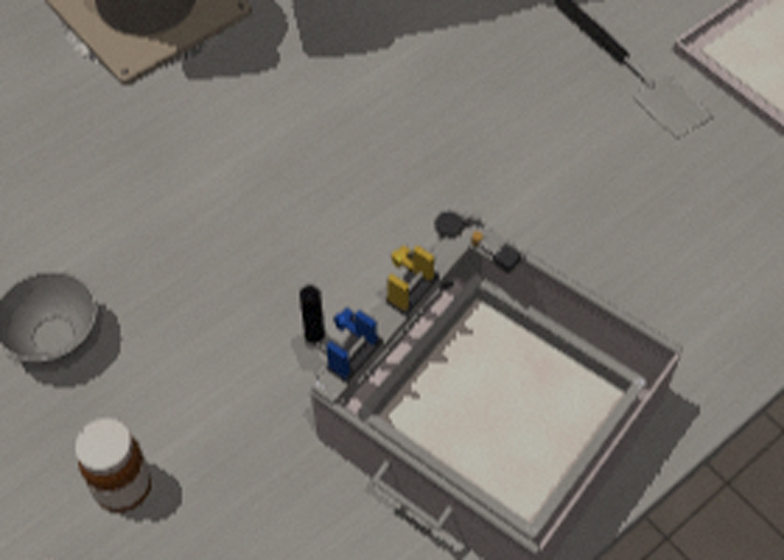

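View pics/t1.png

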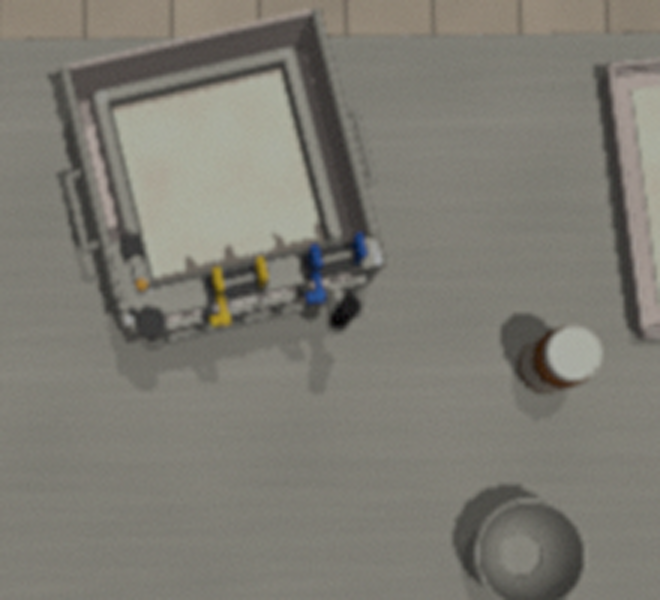

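Run:
```python
import cv2
def g(f,x0,x1,y0,y1,o,s=10):
    a=cv2.imread(f)[y0:y1,x0:x1]; a=cv2.resize(a,None,fx=s,fy=s,interpolation=cv2.INTER_CUBIC)
    a=cv2.convertScaleAbs(a,alpha=1.5)
    for i in range(0,x1-x0,10): cv2.line(a,(i*s,0),(i*s,a.shape[0]),(90,90,90),1); cv2.putText(a,str(x0+i),(i*s,12),0,.4,(255,255,255))
    for i in range(0,y1-y0,10): cv2.line(a,(0,i*s),(a.shape[1],i*s),(90,90,90),1); cv2.putText(a,str(y0+i),(0,i*s+12),0,.4,(255,255,255))
    cv2.imwrite(o,a)
g('pics/scene0.png',280,350,210,270,'pics/s2.png')
g('pics/top0.png',310,390,130,180,'pics/t2.png')
```

```text
(no output)
```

View pics/s2.png

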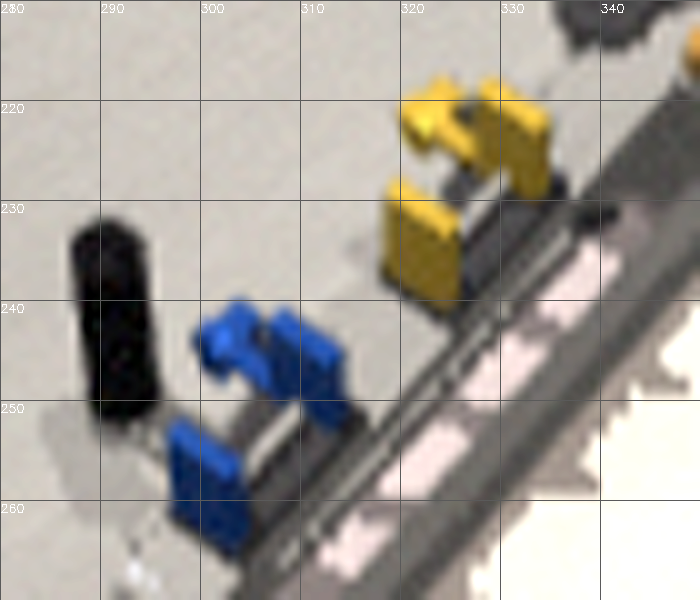

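View pics/t2.png

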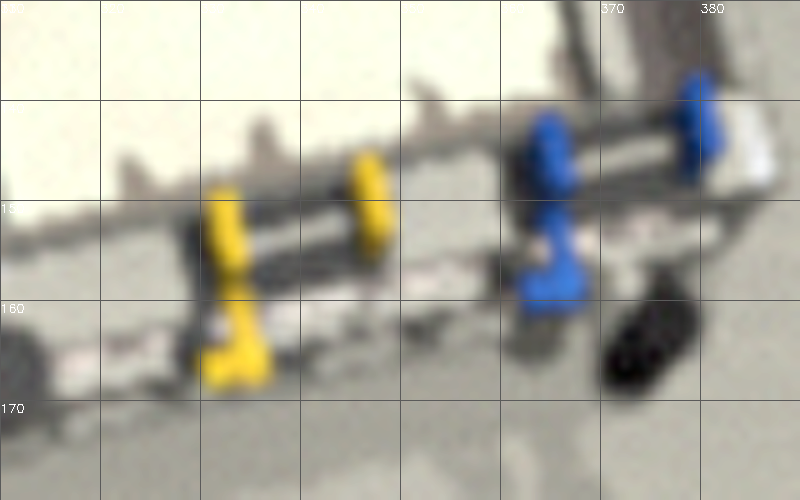

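```bash
cat > h.py <<'E'
import numpy as np
from scipy.spatial.transform import Rotation as R
C={'scene':(444.53657045,323.46606327,198.06567834,[1.19598192,-0.52276747,1.27990249],[0.58491762,0.27239303,0.84446062]),
'top':(432.37663603,323.19664502,194.94624839,[0.41440171,-0.00557811,1.42802321],[0.06687815,-0.08385068,-1.5833541])}
def proj(c,P):
    f,cx,cy,p,o=C[c]; q=R.from_rotvec(o).inv().apply(np.atleast_2d(P)-p); return np.c_[cx+f*q[:,0]/-q[:,2],cy-f*q[:,1]/-q[:,2]]
def ray(c,uv,z):
    f,cx,cy,p,o=C[c]; d=R.from_rotvec(o).apply([(uv[0]-cx)/f,-(uv[1]-cy)/f,-1]); p=np.array(p); return p+d*(z-p[2])/d[2]
E
python3 - <<'E'
from h import *
from scipy.optimize import least_squares
T=np.array([[332.3,153],[346.8,149.7],[364.7,145.5],[379.6,141.7],[375.8,160.9]])
S=np.array([[331,220.8],[322.5,231],[310.7,243.8],[301,255],[290.5,233.5]])
for off in (0,.5):
  for c,U in(('top',T),('scene',S)):
    print(off,c,[ray(c,u-off,z)[:2].round(4).tolist() for u,z in zip(U,[.182]*4+[.195])])
  def model(p):
    x,y,a,xo,yo=p[:5]; L=np.array([[xo,yo+.030],[xo,yo-.016],[xo,yo-.07],[xo,yo-.116],[-.039,-.190]])
    c,s=np.cos(a),np.sin(a); W=L@np.array([[c,s],[-s,c]])+[x,y]
    return np.c_[W,[.182]*4+[.195]]
  def res(p,cams=('top','scene')):
    return np.concatenate([(proj(c,model(p))-(U-off)).ravel() for c,U in(('top',T),('scene',S)) if c in cams])
  for cams in (('top','scene'),('top',),('scene',)):
    r=least_squares(lambda p:res(p,cams),[.55,.1,.2,0,-.05]); p=r.x; m=model(p)
    c,s=np.cos(p[2]),np.sin(p[2])
    sq=[(p[:2]+np.array([[c,-s],[s,c]])@[p[3],p[4]-k]).round(4) for k in(0,.1)]
    print(cams,p.round(4),'rms',np.sqrt((r.fun**2).mean()).round(2),'Y,B',sq,'H',m[4].round(4)); print(r.fun.round(1))
E
```

```text
0 top [[0.6568, -0.0483], [0.6661, -0.0909], [0.6779, -0.1436], [0.6887, -0.1876], [0.6296, -0.1732]]
0 scene [[0.6659, -0.0491], [0.6768, -0.0908], [0.688, -0.1437], [0.6985, -0.187], [0.6309, -0.1711]]
('top', 'scene') [ 0.6248  0.0218  0.2305  0.0191 -0.1043] rms 1.07 Y,B [array([ 0.6672, -0.0754]), array([ 0.6901, -0.1727])] H [ 0.6303 -0.1721  0.195 ]
[-0.7 -1.2 -0.  -1.6 -0.1 -1.8  0.2 -1.7 -0.4 -0.2 -0.5 -1.8 -1.4 -1.3
 -1.  -1.1 -1.4 -0.9 -0.4  0. ]
('top',) [ 0.6253  0.0207  0.2247  0.0151 -0.1023] rms 0.26 Y,B [array([ 0.6628, -0.0757]), array([ 0.6851, -0.1732])] H [ 0.6296 -0.1732  0.195 ]
[-0.6  0.2  0.1 -0.1  0.1 -0.2  0.4  0.  -0.  -0. ]
('scene',) [ 0.6251  0.0228  0.2327  0.0233 -0.1067] rms 0.33 Y,B [array([ 0.6723, -0.0757]), array([ 0.6954, -0.173 ])] H [ 0.6309 -0.1711  0.195 ]
[ 0.6 -0.6 -0.3 -0.1  0.1  0.1 -0.3  0.5  0.   0. ]
0.5 top [[0.6583, -0.0468], [0.6676, -0.0894], [0.6794, -0.1422], [0.6902, -0.1862], [0.6311, -0.1718]]
0.5 scene [[0.6637, -0.0491], [0.6746, -0.0908], [0.6858, -0.1437], [0.6964, -0.1871], [0.6287, -0.1711]]
('top', 'scene') [ 0.6246  0.0223  0.2301  0.0191 -0.1042] rms 0.72 Y,B [array([ 0.667 , -0.0748]), array([ 0.6898, -0.1721])] H [ 0.63   -0.1716  0.195 ]
[-0.4 -0.6  0.3 -1.   0.2 -1.2  0.5 -1.1 -0.1  0.4  0.1 -1.4 -0.8 -1.
 -0.4 -0.8 -0.8 -0.6  0.2  0.4]
('top',) [ 0.6267  0.0221  0.2248  0.0152 -0.1023] rms 0.26 Y,B [array([ 0.6643, -0.0742]), array([ 0.6866, -0.1717])] H [ 0.6311 -0.1718  0.195 ]
[-0.6  0.2  0.1 -0.1  0.1 -0.2  0.4  0.  -0.  -0. ]
('scene',) [ 0.6227  0.0227  0.2333  0.0234 -0.1067] rms 0.33 Y,B [array([ 0.6701, -0.0757]), array([ 0.6932, -0.173 ])] H [ 0.6287 -0.1711  0.195 ]
[ 0.6 -0.6 -0.3 -0.1  0.1  0.1 -0.3  0.4 -0.   0. ]
```

```bash
cat >> h.py <<'E'
YAW=0.229
Y=np.array([.667,-.075,.152]); B=np.array([.690,-.1725,.152]); H=np.array([.630,-.1715,.155])
hinge=np.array([.6247,.022])
def toW(dx,dy): c,s=np.cos(YAW),np.sin(YAW); return np.array([c*dx-s*dy,s*dx+c*dy,0])
def rel(s,target):
    M=R.from_rotvec(s['orientation']).as_matrix(); return (M.T@(np.asarray(target)-s['tool_pos'])*1000).round(1)
def yawy(s):
    y=R.from_rotvec(s['orientation']).as_matrix()[:,1]; return np.arctan2(-y[0],y[1])
E
python3 - <<'E'
from h import *
from plant import robot
s=robot.read_state(); M=R.from_rotvec(s['orientation']).as_matrix(); print(M.round(3), s['t'],s['q'].round(3))
print('yaw of y axis',yawy(s),'need',YAW)
E
```

```text
[[-0.922  0.386  0.   ]
 [ 0.386  0.922 -0.   ]
 [-0.    -0.    -1.   ]] 1.1 [ 1.089  0.13   1.488 -0.     1.523 -0.085]
yaw of y axis -0.396766680218066 need 0.229
```

send_rows --targets '[[0.72,[20,-30,-15],-0.125],[0.72,[20,-30,-15],-0.125],[0.72,[10,-40,-15],-0.125],[0.72,[0,-40,-15],-0.125],[0.72,[-10,-40,0],-0.126]]' --newtons 30

```text
t: 1.6
tool_pos: [0.1709, 0.3928, 0.2811]
orientation: [-0.372, 3.117, 0.005]
force: [0.7, 0.8, -0.5]
opening: 0.08
```

```bash
cat > st.py <<'E'
from h import *
from plant import robot
s=robot.read_state(); print(round(s['t'],2),s['tool_pos'].round(4),'op',round(s['opening'],4),'F',s['force'].round(1),'dyaw',round(YAW-yawy(s),4))
print('Y+3',rel(s,Y+toW(0,.003)),'B+3',rel(s,B+toW(0,.003)),'H',rel(s,H),'q',s['q'].round(2))
E
python3 st.py
```

```text
1.6 [0.1709 0.3928 0.2811] op 0.08 F [ 0.7  0.8 -0.5] dyaw -0.0083
Y+3 [-371.9 -568.7  128.2] B+3 [-371.3 -668.9  127.9] H [-313.2 -656.8  124.8] q [ 1.04 -0.37  1.84  0.    1.67 -0.77]
```

send_rows --targets '[[0.72,[-45,-15,0],0],[0.72,[-45,-15,0],0],[0.72,[-45,-15,0],0],[0.72,[-40,-25,0],0],[0.72,[-22,-43,0],0],[0.72,[-22,-43,0],0],[0.72,[-22,-43,0],0],[0.72,[-22,-43,0],0],[0.72,[-22,-43,0],0],[0.72,[-22,-43,0],0],[0.72,[-22,-43,0],0],[0.72,[-22,-43,0],0]]'

```text
t: 2.8
tool_pos: [0.6089, 0.0679, 0.2788]
orientation: [-0.359, 3.121, 0.0]
force: [0.1, 0.8, 0.8]
opening: 0.0802
```

```bash
python3 st.py
```

```text
2.8 [0.6089 0.0679 0.2788] op 0.0802 F [0.1 0.8 0.8] dyaw -0.0
Y+3 [ -24.1 -149.3  126.8] B+3 [ -24.3 -249.5  126.8] H [  33.9 -237.9  123.7] q [ 0.03  0.15  1.36  0.    1.63 -1.77]
```

send_rows --targets '[[0.72,[-8,-48,0],0],[0.72,[-8,-48,0],0],[0.72,[-8,-48,0],0],[0.72,[0,-5,40],0],[0.72,[0,0,0],0],[0.72,[0,0,0],0]]'

```text
t: 3.4
tool_pos: [0.6639, -0.0694, 0.2374]
orientation: [0.359, -3.117, -0.002]
force: [-0.8, -0.3, 0.9]
opening: 0.0798
```

```bash
python3 st.py
python3 - <<'E'
from plant import optics
import cv2
for c,(x0,x1,y0,y1) in {'scene':(260,370,180,290),'top':(280,400,90,190)}.items():
    a=optics.read_camera(c)['color'][:,:,::-1]; cv2.imwrite(f'pics/{c}A.png',cv2.resize(a[y0:y1,x0:x1],None,fx=5,fy=5,interpolation=cv2.INTER_CUBIC))
E
```

```text
3.4 [ 0.6639 -0.0694  0.2374] op 0.0798 F [-0.8 -0.3  0.9] dyaw -0.0001
Y+3 [-2.  -3.4 85.4] B+3 [  -2.3 -103.5   85.2] H [ 55.9 -91.9  82.5] q [-0.18  0.31  1.25  0.    1.59 -1.98]
```

View pics/sceneA.png

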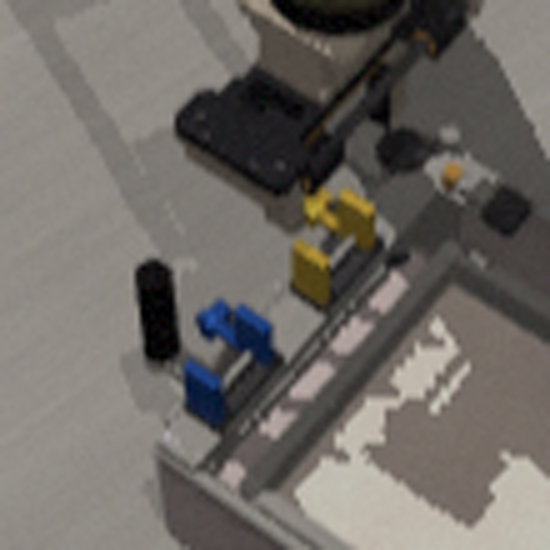

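The gripper hangs over the yellow catch (near pixel 345,215 of the crop) with the finger tips in front of and above the tabs. Next I'll correct the offset and lower it.

send_rows --targets '[[0.72,[-2,-3,30],0],[0.72,[0,0,10],0],[0.72,[0,0,0],0],[0.72,[0,0,0],0]]'

```text
t: 3.9
tool_pos: [0.6679, -0.0718, 0.1999]
orientation: [-0.36, 3.12, -0.0]
force: [0.3, -0.5, 1.0]
opening: 0.08
```

```bash
python3 st.py
python3 - <<'E'
from plant import optics
import cv2
for c,(x0,x1,y0,y1) in {'scene':(260,370,180,290),'top':(280,400,90,190)}.items():
    a=optics.read_camera(c)['color'][:,:,::-1]; cv2.imwrite(f'pics/{c}B.png',cv2.resize(a[y0:y1,x0:x1],None,fx=5,fy=5,interpolation=cv2.INTER_CUBIC))
E
```

```text
3.9 [ 0.6679 -0.0718  0.1999] op 0.08 F [ 0.3 -0.5  1. ] dyaw -0.0011
Y+3 [ 1.6  0.1 47.9] B+3 [   1.4 -100.1   48. ] H [ 59.6 -88.4  44.9] q [-0.18  0.33  1.29  0.    1.52 -1.98]
```

View pics/sceneB.png

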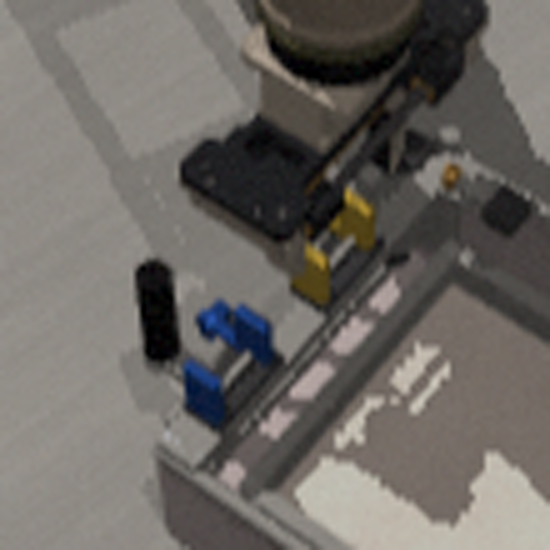

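View pics/topB.png

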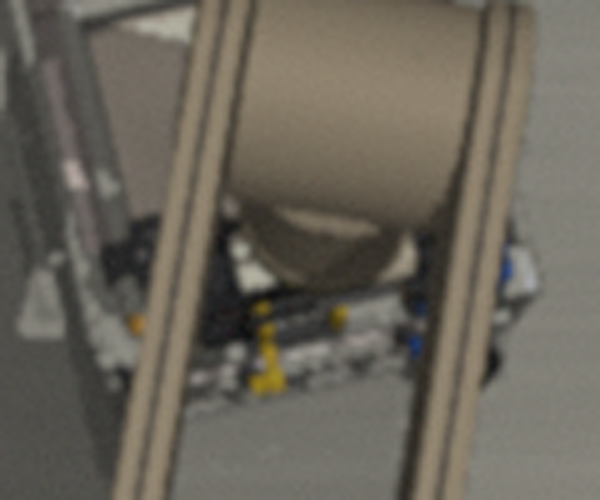

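send_rows --targets '[[0.72,[1,0,14],0],[0.72,[0,0,6],0],[0.72,[0,0,4],0],[0.72,[0,0,0],0]]'

```text
t: 4.4
tool_pos: [0.6659, -0.0726, 0.1731]
orientation: [0.359, -3.119, -0.001]
force: [0.2, -0.1, -0.3]
opening: 0.0801
```

```bash
python3 st.py
python3 - <<'E'
from plant import optics
import cv2
for c,(x0,x1,y0,y1) in {'scene':(260,370,180,290)}.items():
    a=optics.read_camera(c)['color'][:,:,::-1]; cv2.imwrite(f'pics/{c}C.png',cv2.resize(a[y0:y1,x0:x1],None,fx=5,fy=5,interpolation=cv2.INTER_CUBIC))
E
```

```text
4.4 [ 0.6659 -0.0726  0.1731] op 0.0801 F [ 0.2 -0.1 -0.3] dyaw -0.0001
Y+3 [-0.5  0.4 21.1] B+3 [ -0.8 -99.7  21. ] H [ 57.4 -88.1  18.2] q [-0.19  0.34  1.33  0.    1.48 -1.99]
```

View pics/sceneC.png

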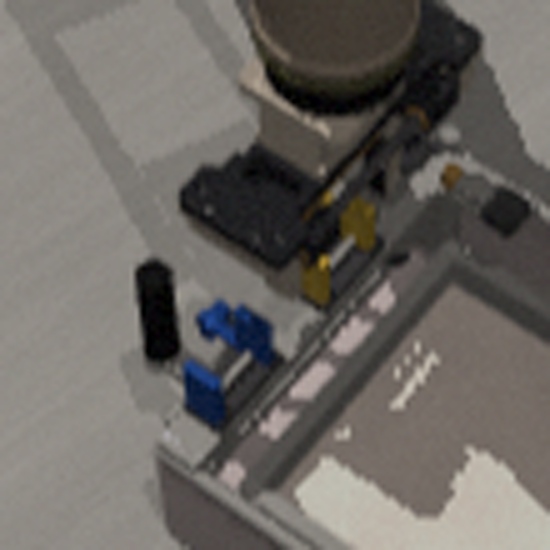

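send_rows --targets '[[0.72,[0,0,12],0],[0.72,[0,-1,8],0],[0.72,[0,-2,0],0],[-0.1,[0,0,0],0],[-0.2,[0,0,0],0],[-0.2,[0,0,0],0],[-0.2,[0,0,0],0],[-0.2,[0,0,0],0],[-0.2,[0,0,0],0]]' --newtons 20

```text
t: 5.35
tool_pos: [0.668, -0.0768, 0.1551]
orientation: [-0.359, 3.12, -0.004]
force: [1.0, -2.2, -1.4]
opening: 0.0397
```

```bash
python3 st.py
python3 - <<'E'
from plant import optics
import cv2
for c,(x0,x1,y0,y1) in {'scene':(260,370,180,290)}.items():
    a=optics.read_camera(c)['color'][:,:,::-1]; cv2.imwrite(f'pics/{c}D.png',cv2.resize(a[y0:y1,x0:x1],None,fx=5,fy=5,interpolation=cv2.INTER_CUBIC))
E
```

```text
5.35 [ 0.668  -0.0768  0.1551] op 0.0397 F [ 1.  -2.2 -1.4] dyaw 0.0001
Y+3 [0.5 5.  3.1] B+3 [  0.3 -95.2   3.3] H [ 58.5 -83.6   0.2] q [-0.19  0.36  1.34 -0.    1.44 -1.99]
```

View pics/sceneD.png

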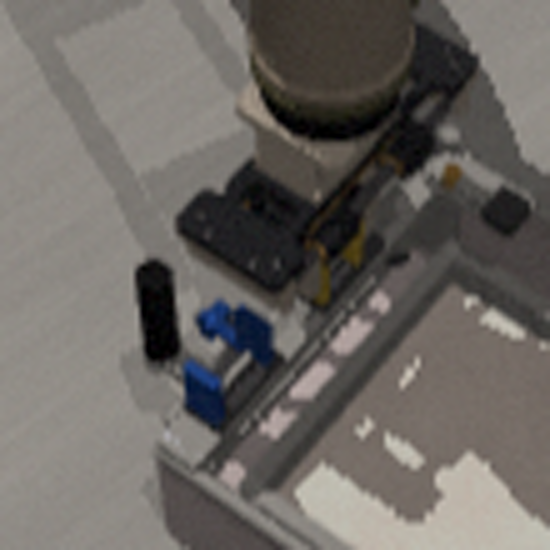

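send_rows --targets '[[0.35,[0,2,0],0],[0.35,[0,0,0],0],[0.35,[0,0,0],0],[0.35,[0,0,-20],0],[0.35,[0,0,-30],0],[0.72,[0,-25,0],0],[0.72,[0,-45,0],0],[0.72,[0,-28,0],0],[0.72,[0,0,0],0],[0.72,[0,0,0],0]]'

```text
t: 6.4
tool_pos: [0.689, -0.1693, 0.2043]
orientation: [0.357, -3.121, -0.001]
force: [0.3, -0.3, 0.3]
opening: 0.0799
```

```bash
python3 st.py
python3 - <<'E'
from plant import optics
import cv2
for c,(x0,x1,y0,y1) in {'scene':(260,370,180,290),'top':(280,400,90,190)}.items():
    a=optics.read_camera(c)['color'][:,:,::-1]; cv2.imwrite(f'pics/{c}E.png',cv2.resize(a[y0:y1,x0:x1],None,fx=5,fy=5,interpolation=cv2.INTER_CUBIC))
E
```

```text
6.4 [ 0.689  -0.1693  0.2043] op 0.0799 F [ 0.3 -0.3  0.3] dyaw 0.0009
Y+3 [ 0.1 99.8 52.3] B+3 [-0.2 -0.4 52.3] H [58.  11.2 49.3] q [-0.31  0.44  1.15  0.    1.55 -2.11]
```

View pics/sceneE.png

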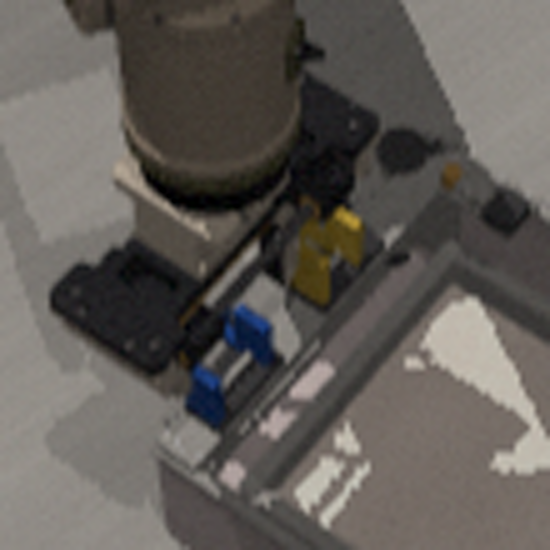

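View pics/topE.png

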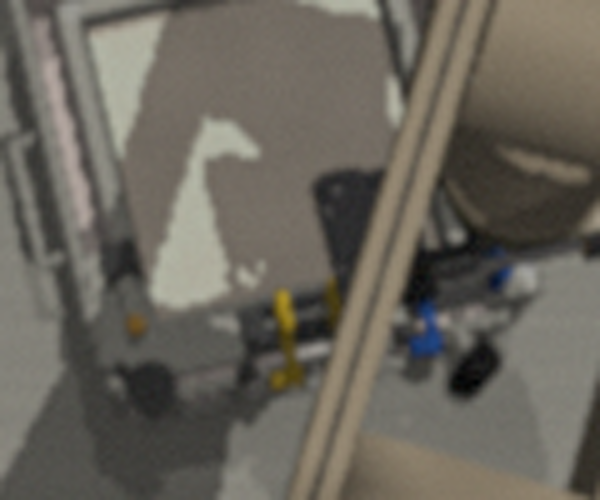

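Yellow tabs now stand close together (about 10 px apart in the top picture, against 15 before), so that catch has let go. The gripper is above the blue catch, and I'll lower it.

send_rows --targets '[[0.72,[0,0,20],0],[0.72,[0,0,8],0],[0.72,[0,0,0],0]]'

```text
t: 6.8
tool_pos: [0.688, -0.1675, 0.1744]
orientation: [0.361, -3.117, -0.003]
force: [0.1, 1.0, 0.1]
opening: 0.0798
```

```bash
python3 st.py
```

```text
6.8 [ 0.688  -0.1675  0.1744] op 0.0798 F [0.1 1.  0.1] dyaw -0.0015
Y+3 [-0.8 97.8 22.6] B+3 [-0.9 -2.4 22.4] H [57.3  9.3 19.6] q [-0.31  0.45  1.19  0.    1.51 -2.11]
```

send_rows --targets '[[0.72,[0,0,12],0],[0.72,[0,-2,8],0],[0.72,[0,-3,0],0],[-0.1,[0,0,0],0],[-0.2,[0,0,0],0],[-0.2,[0,0,0],0],[-0.2,[0,0,0],0],[-0.2,[0,0,0],0],[-0.2,[0,0,0],0]]' --newtons 20

```text
t: 7.7
tool_pos: [0.6907, -0.1742, 0.1572]
orientation: [-0.359, 3.12, -0.001]
force: [-0.8, 0.9, 0.2]
opening: 0.0397
```

```bash
python3 st.py
```

```text
7.7 [ 0.6907 -0.1742  0.1572] op 0.0397 F [-0.8  0.9  0.2] dyaw -0.0003
Y+3 [  0.5 105.    5.1] B+3 [0.3 4.8 5.2] H [58.5 16.5  2.2] q [-0.32  0.46  1.2  -0.    1.47 -2.12]
```

send_rows --targets '[[0.35,[0,0,0],0],[0.35,[0,0,0],0],[0.35,[0,0,0],0],[0.35,[0,0,-25],0],[0.5,[0,0,-35],0],[0.5,[30,7,0],0],[0.5,[28,7,0],0],[0.5,[0,0,0],0],[0.5,[0,0,0],0]]'

```text
t: 8.6
tool_pos: [0.6306, -0.1736, 0.2169]
orientation: [-0.358, 3.121, -0.0]
force: [0.3, 0.5, 0.9]
opening: 0.0697
```

```bash
python3 st.py
python3 - <<'E'
from plant import optics
import cv2
for c,(x0,x1,y0,y1) in {'scene':(240,370,180,290),'top':(280,400,90,190)}.items():
    a=optics.read_camera(c)['color'][:,:,::-1]; cv2.imwrite(f'pics/{c}F.png',cv2.resize(a[y0:y1,x0:x1],None,fx=5,fy=5,interpolation=cv2.INTER_CUBIC))
E
```

```text
8.6 [ 0.6306 -0.1736  0.2169] op 0.0697 F [0.3 0.5 0.9] dyaw 0.0002
Y+3 [-57.8  90.8  64.9] B+3 [-58.1  -9.4  64.9] H [ 0.1  2.2 61.9] q [-0.35  0.28  1.33  0.    1.54 -2.15]
```

View pics/sceneF.png

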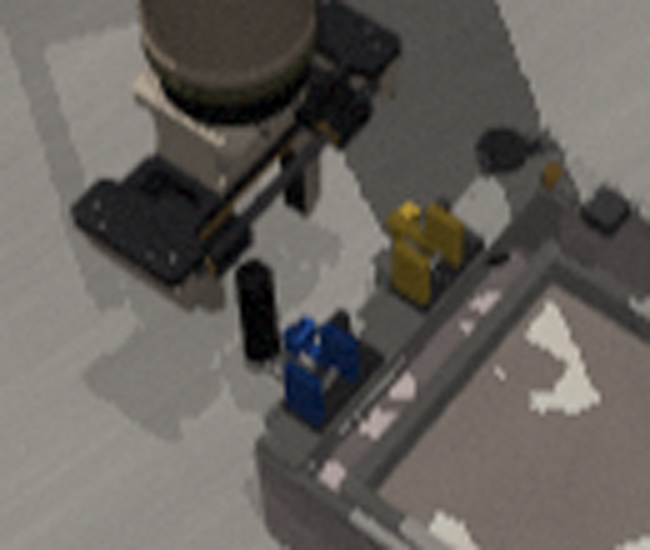

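View pics/topF.png

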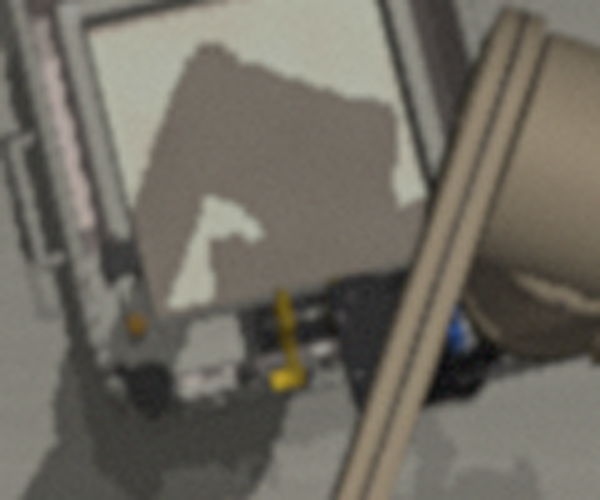

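Both catches now show closed tabs, and the post is between and below the fingers. I'll lower the gripper over it.

send_rows --targets '[[0.5,[0,1,15],0],[0.5,[0,1,10],0],[0.5,[0,0,10],0],[0.5,[0,0,0],0]]'

```text
t: 9.1
tool_pos: [0.6289, -0.171, 0.1783]
orientation: [0.359, -3.117, -0.003]
force: [-1.1, -0.4, -0.2]
opening: 0.0698
```

```bash
python3 st.py
```

```text
9.1 [ 0.6289 -0.171   0.1783] op 0.0698 F [-1.1 -0.4 -0.2] dyaw -0.0004
Y+3 [-59.   87.7  26.2] B+3 [-59.2 -12.5  26. ] H [-1.  -0.8 23.2] q [-0.34  0.29  1.38  0.    1.48 -2.14]
```

send_rows --targets '[[0.5,[0,-1,12],0],[0.5,[0,0,10],0],[-0.2,[0,0,0],0],[-0.7,[0,0,0],0],[-0.9,[0,0,0],0],[-0.9,[0,0,0],0],[-0.9,[0,0,0],0],[-0.9,[0,0,0],0]]' --newtons 35

```text
t: 9.9
tool_pos: [0.6307, -0.1728, 0.16]
orientation: [-0.359, 3.12, -0.001]
force: [2.2, -13.7, 1.4]
opening: 0.0266
```

```bash
python3 st.py
python3 - <<'E'
from h import *
from plant import robot
s=robot.read_state(); M=R.from_rotvec(s['orientation']).as_matrix()
# path in tool axes: handle around hinge, tool fixed orientation; tool x=-tote x, tool y = tote y
r=np.array([-39,-190.]); prev=r
for a in np.arange(.1,1.51,.1):
    c,q=np.cos(-a),np.sin(-a); p=np.array([c*r[0]-q*r[1],q*r[0]+c*r[1]]); d=p-prev; print(round(a,2),[round(-d[0],1),round(d[1],1)],'cum',(-(p-r)[0]).round(1),(p-r)[1].round(1)); prev=p
E
```

```text
9.9 [ 0.6307 -0.1728  0.16  ] op 0.0266 F [  2.2 -13.7   1.4] dyaw -0.0002
Y+3 [-57.6  90.    8. ] B+3 [-57.8 -10.2   8.1] H [0.4 1.4 5. ] q [-0.35  0.3   1.4  -0.    1.44 -2.15]
0.1 [np.float64(18.8), np.float64(4.8)] cum 18.8 4.8
0.2 [np.float64(18.2), np.float64(6.7)] cum 37.0 11.5
0.3 [np.float64(17.4), np.float64(8.5)] cum 54.4 20.0
0.4 [np.float64(16.5), np.float64(10.2)] cum 70.9 30.2
0.5 [np.float64(15.4), np.float64(11.8)] cum 86.3 42.0
0.6 [np.float64(14.2), np.float64(13.3)] cum 100.5 55.2
0.7 [np.float64(12.8), np.float64(14.6)] cum 113.2 69.8
0.8 [np.float64(11.2), np.float64(15.8)] cum 124.5 85.6
0.9 [np.float64(9.6), np.float64(16.8)] cum 134.1 102.4
1.0 [np.float64(7.9), np.float64(17.7)] cum 142.0 120.2
1.1 [np.float64(6.1), np.float64(18.4)] cum 148.0 138.6
1.2 [np.float64(4.2), np.float64(18.9)] cum 152.2 157.5
1.3 [np.float64(2.3), np.float64(19.3)] cum 154.5 176.8
1.4 [np.float64(0.4), np.float64(19.4)] cum 154.9 196.1
1.5 [np.float64(-1.6), np.float64(19.3)] cum 153.3 215.5
```

send_rows --targets '[[-0.9,[0,-2,0],0],[-0.9,[0,0,0],0],[-0.9,[0,0,0],0]]'

```text
t: 10.2
tool_pos: [0.6312, -0.1752, 0.16]
orientation: [-0.359, 3.12, -0.002]
force: [-0.3, -4.9, 1.5]
opening: 0.0213
```

```bash
python3 st.py
```

```text
10.2 [ 0.6312 -0.1752  0.16  ] op 0.0213 F [-0.3 -4.9  1.5] dyaw 0.0002
Y+3 [-57.6  92.5   7.9] B+3 [-57.9  -7.7   8.1] H [0.3 3.9 5. ] q [-0.35  0.31  1.39 -0.    1.44 -2.15]
```

send_rows --targets '[[-0.9,[9,2,0],0],[-0.9,[10,3,0],0],[-0.9,[9,3,0],0],[-0.9,[9,4,0],0],[-0.9,[17,8,0],0],[-0.9,[0,0,0],0]]'

```text
t: 10.8
tool_pos: [0.5722, -0.1672, 0.16]
orientation: [0.359, -3.12, 0.001]
force: [-0.8, -5.5, 0.3]
opening: 0.0216
```

```bash
cat >> st.py <<'E'
c,q=np.cos(YAW),np.sin(YAW); d=s['tool_pos'][:2]-hinge; l=np.array([c*d[0]+q*d[1],-q*d[0]+c*d[1]])
print('local',(l*1000).round(1),'r',round(1000*np.hypot(*l),1),'gate',round(-(np.arctan2(l[1],l[0])-np.arctan2(-190,-39)),3),'Fsize',np.linalg.norm(s['force']).round(1))
E
python3 st.py
```

```text
10.8 [ 0.5722 -0.1672  0.16  ] op 0.0216 F [-0.8 -5.5  0.3] dyaw 0.0001
Y+3 [-113.3   71.3    7.9] B+3 [-113.5  -28.9    7.9] H [-55.3 -17.3   5. ] q [-0.37  0.15  1.57 -0.    1.42 -2.17]
local [ -94.1 -172.4] r 196.4 gate 0.297 Fsize 5.6
```

send_rows --targets '[[-0.9,[8,5,0],0],[-0.9,[8,5,0],0],[-0.9,[8,6,0],0],[-0.9,[7,6,0],0],[-0.9,[7,6,0],0],[-0.9,[7,7,0],0],[-0.9,[7,7,0],0],[-0.9,[6,7,0],0],[-0.9,[6,8,0],0],[-0.9,[5,8,0],0],[-0.9,[0,0,0],0]]'

```text
t: 11.9
tool_pos: [0.4909, -0.1194, 0.1599]
orientation: [0.36, -3.12, 0.001]
force: [-3.3, -6.1, 2.3]
opening: 0.0215
```

```bash
python3 st.py
python3 - <<'E'
from plant import optics
import cv2
for c,(x0,x1,y0,y1) in {'scene':(240,370,160,270)}.items():
    a=optics.read_camera(c)['color'][:,:,::-1]; cv2.imwrite(f'pics/{c}G.png',cv2.resize(a[y0:y1,x0:x1],None,fx=5,fy=5,interpolation=cv2.INTER_CUBIC))
E
```

```text
11.9 [ 0.4909 -0.1194  0.1599] op 0.0215 F [-3.3 -6.1  2.3] dyaw -0.0005
Y+3 [-181.6    6.1    7.7] B+3 [-181.8  -94.     7.8] H [-123.6  -82.4    4.8] q [-0.34 -0.09  1.82 -0.    1.41 -2.14]
local [-162.4 -107.3] r 194.6 gate 0.784 Fsize 7.3
```

View pics/sceneG.png

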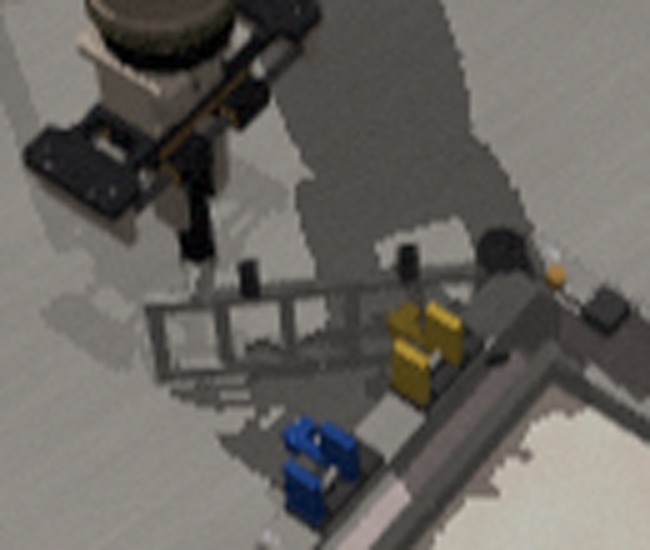

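The picture shows the gate about half open (free end near crop pixel 155,330) with its handle firmly in the fingers. Next I'll swing on to about 1.45 rad.

send_rows --targets '[[-0.9,[6,9,0],0],[-0.9,[5,9,0],0],[-0.9,[5,10,0],0],[-0.9,[4,10,0],0],[-0.9,[4,10,0],0],[-0.9,[3,11,0],0],[-0.9,[2,11,0],0],[-0.9,[2,11,0],0],[-0.9,[1,11,0],0],[-0.9,[0,11,0],0],[-0.9,[0,0,0],0]]'

```text
t: 13.05
tool_pos: [0.4381, -0.0249, 0.16]
orientation: [-0.361, 3.117, 0.0]
force: [9.7, -0.3, -2.4]
opening: 0.0216
```

```bash
python3 st.py
```

```text
13.05 [ 0.4381 -0.0249  0.16  ] op 0.0216 F [ 9.7 -0.3 -2.4] dyaw -0.0018
Y+3 [-211.4  -98.1    8.7] B+3 [-211.5 -198.3    8.8] H [-153.3 -186.6    5.5] q [-0.17 -0.29  1.99  0.    1.43 -1.98]
local [-192.4   -3.3] r 192.4 gate 1.351 Fsize 10.0
```

send_rows --targets '[[-0.9,[-1,8,0],0],[-0.9,[-1,8,0],0],[-0.9,[-1,5,0],0],[-0.9,[0,0,0],0],[-0.9,[0,0,0],0],[-0.9,[0,0,0],0]]'

```text
t: 13.65
tool_pos: [0.4347, -0.0053, 0.1599]
orientation: [0.36, -3.12, 0.001]
force: [-2.8, -3.5, 6.4]
opening: 0.0213
```

```bash
python3 st.py
python3 - <<'E'
from plant import optics
import cv2
for c,(x0,x1,y0,y1) in {'scene':(180,440,100,310),'top':(270,480,90,260)}.items():
    a=optics.read_camera(c)['color'][:,:,::-1]; cv2.imwrite(f'pics/{c}H.png',cv2.resize(a[y0:y1,x0:x1],None,fx=2.8,fy=2.8,interpolation=cv2.INTER_CUBIC))
E
```

```text
13.65 [ 0.4347 -0.0053  0.1599] op 0.0213 F [-2.8 -3.5  6.4] dyaw -0.0007
Y+3 [-210.3 -117.8    7.7] B+3 [-210.5 -218.     7.7] H [-152.3 -206.3    4.8] q [-0.13 -0.3   2.   -0.    1.44 -1.93]
local [-191.2   16.6] r 191.9 gate -4.828 Fsize 7.8
```

View pics/sceneH.png

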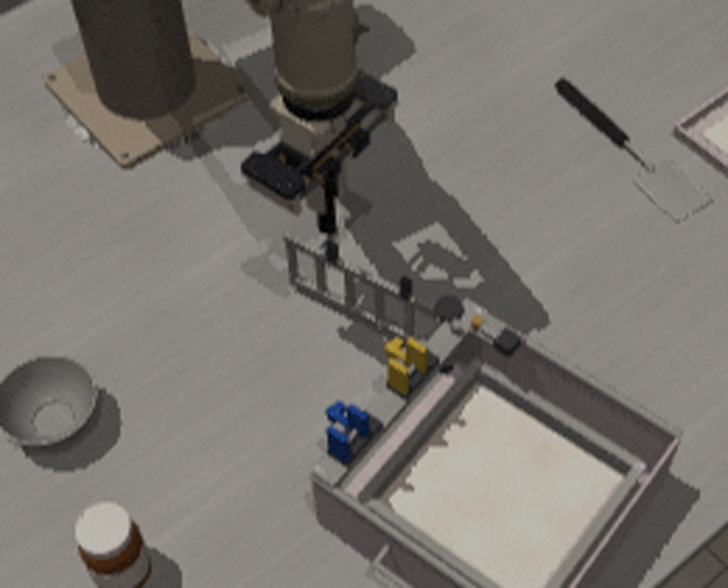

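View pics/topH.png

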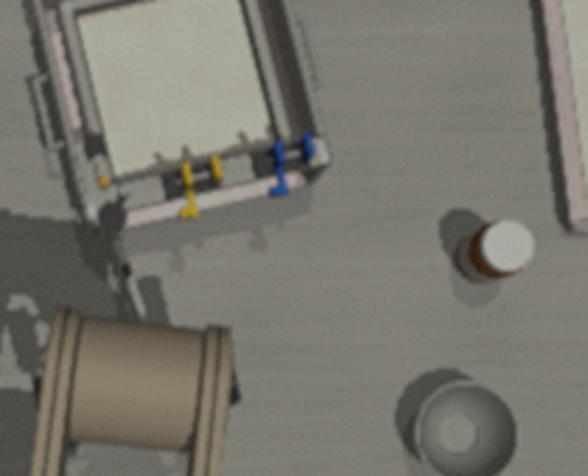

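The gate stands at about 1.455 rad (−4.828 + 2π), square to the tote. Both catches show closed tabs and the bystanders haven't moved. The state is steady, so I'm handing in.

Run:
```python
from plant import robot, ticket
s=robot.read_state(); print(s['t'],s['dq'].round(4),s['opening'],s['force'].round(1))
print(ticket.close_job())
```

```text
13.75 [-0.0009 -0.0001  0.0001 -0.0003  0.0004 -0.0007] 0.02188847542029474 [-2.6 -3.2  6.1]
the job is handed in; nothing more can be done
None
```

I squeezed the yellow catch and then the blue one, swung the gate out by its handle, and handed the job in at 13.75 s of the 61 s allowed. The gripper was still holding the handle. The hand-in gives no verdict, so I don't have a pass or fail.

- **Catches:** each was squeezed until the fingers were 39.7 mm apart, against 40 mm for fully in. The last pictures still show both pairs of tabs close together.
- **Gate angle:** about 1.455 rad, worked out from the gripper's position around my estimate of the hinge. The required minimum is 1.3 rad. My angle printout wrapped to −4.828, which is the same angle less a full turn.
- **Hold:** the fingers were closed on the 22 mm post at a 35 N grip setting, with an opening of 21.9 mm. The arm was still, with joint speeds under 0.001 rad/s and about 7 N at the wrist.
- **Bystanders:** the last pictures show the jar, bowl and turner where they were. I did not measure them.

One reading disagreed along the way. When the fingers first closed on the handle they stopped at 26.6 mm with about 14 N sideways, because the post was a few millimetres from my estimate. A 2 mm shift let them close properly.

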